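Line up moulded cap samples by shade between the limit samples

TASK

Line up the four loose green caps in the four empty pockets of the grey viewing tray in order of shade, one cap in each pocket, so that the row runs from pale to dark: the lightest next to the pale limit cap at one end, the darkest next to the dark limit cap at the other end. Each cap must stand flat in its pocket, top up, released. Leave the two limit caps in their end pockets, and leave the orange cap, the calliper and the colour fan where they are.

Things in the scene. Friction and masses are not known exactly. Their poses are not given: they have to be found in the camera images.
- tray: Grey viewing tray fixed to the bench, 426 mm long along its y, 76 mm wide, origin at the centre of its underside. Six square pockets in a row, centres at x = 0, y = -175, -105, -35, 35, 105, 175 mm; 64 mm inside, floor 2 mm above the bench, tops of the 6 mm thick walls 6 mm above the bench. The limit caps stand in the end pockets (either may be at either end); the middle four are empty.
- limit_pale: Approved limit sample: the palest green cap, almost white, with a round white sticker on its top; stands in one end pocket of the tray. Stays there; otherwise exactly like cap_light (44 mm diameter, 36 mm high, origin at the centre of its underside).
- limit_dark: Approved limit sample: the darkest cap, blackish green, with a round white sticker on its top; stands in the other end pocket of the tray. Stays there; otherwise exactly like cap_light (44 mm diameter, 36 mm high, origin at the centre of its underside).
- cap_light: Loose moulded screw cap, light green, the palest of the four loose green caps (next after limit_pale). Upright fluted cylinder 44 mm in diameter and 36 mm high, 20 to 40 g, standing top up on the bench; origin at the centre of its underside, z up through its top.
- cap_medium: Loose screw cap, medium green, second palest of the four loose green caps; otherwise exactly like cap_light (44 mm diameter, 36 mm high, origin at the centre of its underside).
- cap_dark: Loose screw cap, dark green, third palest of the four loose green caps; otherwise exactly like cap_light (44 mm diameter, 36 mm high, origin at the centre of its underside).
- cap_deep: Loose screw cap, very deep green, the darkest of the four loose green caps (next before limit_dark); otherwise exactly like cap_light (44 mm diameter, 36 mm high, origin at the centre of its underside).
- orange_cap: Orange screw cap of another job standing on the bench among the green ones; to be left where it is; otherwise exactly like cap_light (44 mm diameter, 36 mm high, origin at the centre of its underside).
- calliper: Steel digital calliper lying flat on the bench between the robot and the caps, to be left where it is. 262 mm long along its own y (from y = -146 mm, the depth rod, to 118 mm), jaws reach x = -25 to 48 mm, 15 mm high; origin on the bench under its beam.
- colour_fan: Colour guide: a slightly fanned stack of long card leaves lying on the bench between the robot and the caps, to be left where it is. About 240 mm long along its own y (y = -125 to 120 mm), narrow at its +y end and fanned out to 145 mm wide (x = -70 to 75 mm) at its -y end, 21 mm high; origin on the bench at the middle of its length.
There are look-alikes about, which are no part of the job. Leave any purple or yellow look-alike of the cap_deep alone.

How it is judged:
At the end, for the whole second after the job is handed in: In the tray's pockets, from end to end: limit_pale, cap_light, cap_medium, cap_dark, cap_deep, limit_dark; each within 14 mm of its pocket's centre along and across the tray, underside at most 2.5 mm above the pocket floor, top up within 0.08 rad, slower than 20 mm/s ((((x of limit_pale in the frame of tray between -0.014 and 0.014 m and y of limit_pale in the frame of tray between 0.161 and 0.189 m and z of limit_pale in the frame of tray between 0 and 0.0045 m and angle between limit_pale's own z axis and vertical below 0.08 rad) and (x of limit_dark in the frame of tray between -0.014 and 0.014 m and y of limit_dark in the frame of tray between -0.189 and -0.161 m and z of limit_dark in the frame of tray between 0 and 0.0045 m and angle between limit_dark's own z axis and vertical below 0.08 rad) and (x of cap_light in the frame of tray between -0.014 and 0.014 m and y of cap_light in the frame of tray between 0.091 and 0.119 m and z of cap_light in the frame of tray between 0 and 0.0045 m and angle between cap_light's own z axis and vertical below 0.08 rad) and (x of cap_medium in the frame of tray between -0.014 and 0.014 m and y of cap_medium in the frame of tray between 0.021 and 0.049 m and z of cap_medium in the frame of tray between 0 and 0.0045 m and angle between cap_medium's own z axis and vertical below 0.08 rad) and (x of cap_dark in the frame of tray between -0.014 and 0.014 m and y of cap_dark in the frame of tray between -0.049 and -0.021 m and z of cap_dark in the frame of tray between 0 and 0.0045 m and angle between cap_dark's own z axis and vertical below 0.08 rad) and (x of cap_deep in the frame of tray between -0.014 and 0.014 m and y of cap_deep in the frame of tray between -0.119 and -0.091 m and z of cap_deep in the frame of tray between 0 and 0.0045 m and angle between cap_deep's own z axis and vertical below 0.08 rad)) or ((x of limit_pale in the frame of tray between -0.014 and 0.014 m and y of limit_pale in the frame of tray between -0.189 and -0.161 m and z of limit_pale in the frame of tray between 0 and 0.0045 m and angle between limit_pale's own z axis and vertical below 0.08 rad) and (x of limit_dark in the frame of tray between -0.014 and 0.014 m and y of limit_dark in the frame of tray between 0.161 and 0.189 m and z of limit_dark in the frame of tray between 0 and 0.0045 m and angle between limit_dark's own z axis and vertical below 0.08 rad) and (x of cap_light in the frame of tray between -0.014 and 0.014 m and y of cap_light in the frame of tray between -0.119 and -0.091 m and z of cap_light in the frame of tray between 0 and 0.0045 m and angle between cap_light's own z axis and vertical below 0.08 rad) and (x of cap_medium in the frame of tray between -0.014 and 0.014 m and y of cap_medium in the frame of tray between -0.049 and -0.021 m and z of cap_medium in the frame of tray between 0 and 0.0045 m and angle between cap_medium's own z axis and vertical below 0.08 rad) and (x of cap_dark in the frame of tray between -0.014 and 0.014 m and y of cap_dark in the frame of tray between 0.021 and 0.049 m and z of cap_dark in the frame of tray between 0 and 0.0045 m and angle between cap_dark's own z axis and vertical below 0.08 rad) and (x of cap_deep in the frame of tray between -0.014 and 0.014 m and y of cap_deep in the frame of tray between 0.091 and 0.119 m and z of cap_deep in the frame of tray between 0 and 0.0045 m and angle between cap_deep's own z axis and vertical below 0.08 rad))) and linear speed of each of cap_light, cap_medium, cap_dark, cap_deep, limit_pale, limit_dark below 0.02 m/s); the robot touches nothing.
It fails at once if the pale limit cap was knocked or carried away from its place (over 25 mm) (distance of limit_pale from where it was at the start of the episode above 0.025 m).
It fails at once if the dark limit cap was knocked or carried away from its place (over 25 mm) (distance of limit_dark from where it was at the start of the episode above 0.025 m).
It fails at once if the orange cap was knocked or carried away from its place (over 20 mm) (distance of orange_cap from where it was at the start of the episode above 0.02 m).
It fails at once if the calliper was knocked or carried away from its place (over 25 mm) (distance of calliper from where it was at the start of the episode above 0.025 m).
It fails at once if the colour fan was knocked or carried away from its place (over 25 mm) (distance of colour_fan from where it was at the start of the episode above 0.025 m).
It also fails if it takes over 102 s, if anything falls off the work surface, if the arm or the gripper's body presses on something with over 40 N, if the wrist force passes 120 N, or if a joint passes its speed limit or range.

ROBOT

A 6-joint arm with a two-finger parallel gripper is mounted at the origin on the work surface. World frame = base frame: x ahead of the robot, y to its left, z up, the work surface at z = 0. Lengths are in m, angles in rad, forces in N, time in s.
With the tool pointing down it reaches from about 0.2 to 0.875 m from the base axis. Payload 3.4 kg.
Tool frame: the origin (TCP) lies on the centre line of the jaws, within the pads' length; the fingertips stand 25 mm ahead of it and the grasp point (between the pads) lies 6 mm ahead of it; z points along the fingers, y is the line along which they close (so a half turn about z gives the same grasp; the last joint's range is limited). The gripper opens to 94 mm and grips with 3 to 60 N. Pads are 16 mm wide; open, the fingers measure 119 mm over their backs; the gripper's body (75 mm by 177 mm) begins 78 mm behind the grasp point.
Start: joints at [1.011, 0.276, 1.505, -0, 1.361, -0.121], TCP at [0.244, 0.521, 0.23] pointing down, gripper open.
Joint ranges: [-2.89, 2.89], [-0.75, 2.08], [0.22, 2.7], [-1.18, 4.32], [0.11, 2.71], [-2.7, 2.7]. Speed limits (rad/s): [2.57, 2.57, 3.14, 3.14, 3.14, 3.14].

INTERFACE

Orientations are given as a unit quaternion [w, x, y, z].
In Python, from plant import read_state, capture, get_calibration, sign_off, look_for, masks_of, tip_of gives the robot as it stands. The module is installed in compiled form; this text tells all that it offers.
- The arm moves only by the tool drive_tool, never from a script. Its argument "moves" is one flat list of numbers, 5 for each row, row after row: the gripper command: -1 is shut, 1 is fully open, values between are in proportion, then the shift along the tool's x, y, z in units of 40 mm (1.0 is 40 mm), then the turn about the tool's z in units of 10 degrees (1.0 is 10 degrees). A call has 1 to 20 rows; each row shifts and turns the commanded pose from where the row before left it, along the tool's axes as they then stand; what a row does not reach is not made up. A row lasts 1/8 s, in which the tool goes at most 62.5 mm and 10.7 degrees, less where a joint would pass 70% of its speed; a pose out of reach is approached as far as the arm can. A call is refused whole if a number of a shift passes 1 or a number of a turn 1, either way. A call with a gripper value outside its range is refused whole. The fingers move at their own pace and stop on an object; "newtons" is the grip in N (left out, the last holds). Time passes only in rows, so rows that do not move let the fingers close. It gives the time, the measured TCP pose, the force, the opening and the grip force at its end, in the units of the state.
- read_state(): the state, without advancing time (a new reading comes with each control period).
- capture(name): name is "scene" or "top" or "wrist"; returns the picture (400x640x3 uint8, blue, green, red); there is no depth.
- get_calibration(name): a dict with "mtx" (3x3 intrinsics, pixels), "distortion" ([k1, k2, p1, p2, k3] as OpenCV has them; the pictures are not rectified), "cam_to_world" (4x4, takes a point from camera to world coordinates); the wrist camera has in their place "tool_from_camera" (4x4, takes a point from camera to tool coordinates, whose origin is the TCP and whose axes are the flange's). Camera axes: x right, y down, z forward; pixel columns grow to the right and rows downward; lengths in m; the calibration is good to about 2 mm. A picture is of the moment at which its call begins: read the wrist's pose just before it. get_calibration takes no time and is no camera call.
- sign_off(): hands the job in; it is judged then, once.
Trained networks look in the newest picture that a camera, given by its name, has taken for a name from the list of things; names that differ only in an ending like _2 or _b are one class to them, and where a whole thing is asked for, a point or a joint stands for the part that bears it (a point fixed in the world has none). Each returns a list of dicts, best first, with "score" (0 to 1); they miss things now and then, are a little off and sometimes report something else, mostly with a low value. They report only what shows in the picture. A call takes as long as a camera call. They do not tell look-alikes from the thing itself.
- look_for(camera, thing): "bbox" ([left, top, width, height] in pixels, round what is visible of it).
- masks_of(camera, thing): "region" (400x640 bool, what is visible of it) and "bbox" ([left, top, width, height] in pixels, round what is visible of it).
- tip_of(camera, thing): "position" ([column, row] in pixels: a listed point, or the origin of a listed thing).
The state is a dict: "time": time; "joint_pos": joint angles; "qd": joint speeds; "tau": joint torques, N m; "eef_pos": TCP position; "ee_rot": TCP orientation; "contact_force": force on the tool from outside, world axes, zero at the start; "ft_torque": the same for the moment, N m; "width": finger opening in m; "grip_force": force on a finger pad.
Only numpy, scipy, OpenCV 4.12 (cv2) and the standard library are available. Lean on these libraries where they do the work, as an engineer would, in place of code of your own. Each camera call takes 0.05 s, during which the arm holds its last target. There are 200 camera calls.

## Working session

There is one attempt and no reset: what is moved stays moved. The work goes in short steps, Python scripts to look and compute and a tool call to move; the robot and the scene stay as the last step left them, time stands still between calls to the robot, and variables do not carry over. Pictures are saved under pics/ and viewed, at most 14 in all, crops included, and the job is handed in when it is done.

Besides the shell and the picture viewer there is one more tool, called after "Request:" as name(argument=value, ...), one argument or row to a line, values as JSON. drive_tool: Moves the arm, as the interface text tells. Its arguments: {"type":"object","properties":{"moves":{"type":"array","items":{"type":"number"}},"newtons":{"type":"number"}},"required":["moves"]}

```bash
mkdir -p pics
cat > h.py <<'E'
import numpy as np, cv2
from plant import *
def snap(n,f):
    im=capture(n); cv2.imwrite('pics/'+f,im); return im
def ray(n,px,st=None):
    c=get_calibration(n); K=np.array(c['mtx']);d=np.array(c['distortion'])
    u=cv2.undistortPoints(np.array([[px]],float),K,d)[0,0]; v=np.array([u[0],u[1],1.])
    if n=='wrist':
        w,x,y,z=st['ee_rot']; from scipy.spatial.transform import Rotation as R
        T=np.eye(4);T[:3,:3]=R.from_quat([x,y,z,w]).as_matrix();T[:3,3]=st['eef_pos']
        T=T@np.array(c['tool_from_camera'])
    else: T=np.array(c['cam_to_world'])
    return T[:3,3],T[:3,:3]@v
def onz(n,px,z,st=None):
    o,v=ray(n,px,st); return o+v*(z-o[2])/v[2]
def proj(n,P):
    c=get_calibration(n);T=np.linalg.inv(np.array(c['cam_to_world']))
    return cv2.projectPoints(np.atleast_2d(P).astype(float),cv2.Rodrigues(T[:3,:3])[0],T[:3,3],np.array(c['mtx']),np.array(c['distortion']))[0][:,0]
E
python3 - <<'E'
from h import *
print({k:np.round(v,3).tolist() if k!='time' else v for k,v in read_state().items()})
for n in('top','scene'):
    im=snap(n,n+'0.png')
    print(n,np.round(get_calibration(n)['cam_to_world'],2).tolist())
    for t in('tray','cap_deep','orange_cap','limit_pale','calliper','colour_fan'):
        print(t,[(round(r['score'],2),np.round(r['bbox']).astype(int).tolist()) for r in look_for(n,t)])
E
```

```text
{'time': 0.0, 'joint_pos': [1.011, 0.277, 1.506, -0.0, 1.361, -0.121], 'qd': [-0.001, -0.001, -0.001, -0.001, -0.001, -0.001], 'tau': [-0.001, -40.46, -23.723, 0.07, 0.035, -0.0], 'eef_pos': [0.244, 0.52, 0.23], 'ee_rot': [-0.0, 0.218, 0.976, -0.001], 'contact_force': [-0.169, 0.436, 0.071], 'ft_torque': [0.019, 0.053, 0.001], 'grip_force': 0.0, 'width': 0.094}
top [[-0.03, -0.98, 0.18, 0.29], [-1.0, 0.03, 0.01, -0.0], [-0.01, -0.18, -0.98, 1.16], [0.0, 0.0, 0.0, 1.0]]
tray [(0.72, [214, 127, 168, 46])]
cap_deep [(0.77, [316, 250, 18, 21]), (0.75, [325, 214, 19, 20]), (0.66, [293, 196, 20, 18])]
orange_cap [(0.72, [445, 179, 25, 20])]
limit_pale []
calliper [(0.56, [170, 262, 99, 31])]
colour_fan [(0.66, [359, 262, 105, 59]), (0.53, [382, 198, 19, 18])]
scene [[-0.86, 0.35, -0.36, 0.98], [0.5, 0.62, -0.6, 0.8], [0.02, -0.7, -0.71, 0.99], [0.0, 0.0, 0.0, 1.0]]
tray [(0.71, [249, 189, 101, 103])]
cap_deep [(0.57, [328, 199, 19, 19]), (0.47, [329, 178, 13, 16]), (0.46, [357, 173, 16, 20])]
orange_cap [(0.48, [265, 131, 14, 16])]
limit_pale [(0.59, [256, 184, 18, 16])]
calliper [(0.84, [392, 207, 65, 65])]
colour_fan [(0.81, [319, 119, 44, 49]), (0.34, [248, 187, 103, 105])]
```

View pics/top0.png

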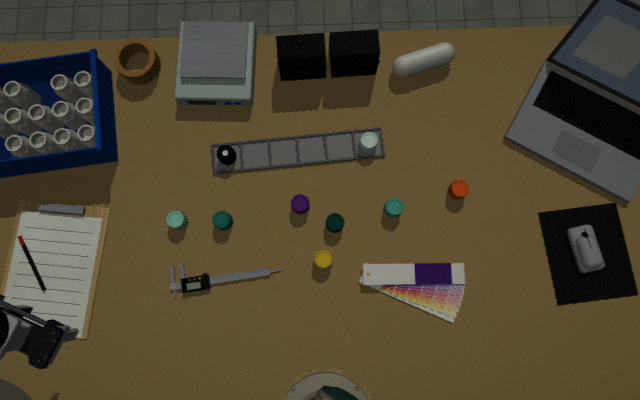

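View pics/scene0.png

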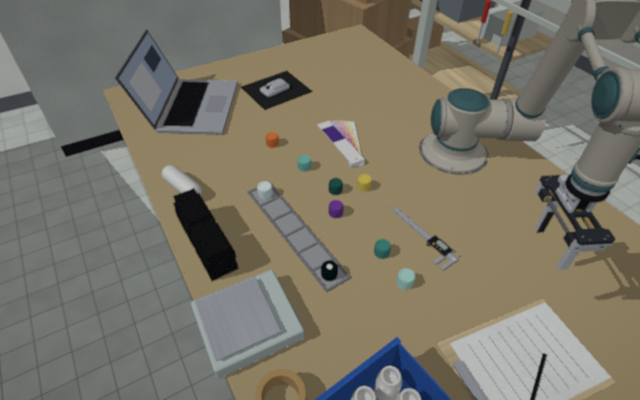

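The top view shows four green caps: palest (176,219), (394,207) and (222,220) in between, and darkest (335,222). The look-alikes are purple (300,204) and yellow (323,259). Orange is at (459,189). In the tray, the pale limit is at (368,143) and the dark limit at (227,155).

Run:
```python
from h import *
ims={n:capture(n) for n in('top','scene')}
top={'light':(176,219),'medium':(394,207),'dark':(222,220),'deep':(335,222),'purple':(300,204),'yellow':(323,259),'orange':(459,189)}
pts={n:[] for n in ims}
for n in ims:
    for t in('cap_light','cap_medium','cap_dark','cap_deep','orange_cap','limit_pale','limit_dark','tray'):
        r=tip_of(n,t); print(n,t,[(round(a['score'],2),np.round(a['position'],1).tolist()) for a in r])
        pts[n]+=[a['position'] for a in r]
def tri(a,b):
    o1,v1=ray('top',a);o2,v2=ray('scene',b);v1/=np.linalg.norm(v1);v2/=np.linalg.norm(v2)
    s=np.linalg.lstsq(np.c_[v1,-v2],o2-o1,rcond=None)[0];p,q=o1+s[0]*v1,o2+s[1]*v2
    return (p+q)/2,np.linalg.norm(p-q)
for k,p in top.items():
    c=[a for a in pts['top'] if np.hypot(*(np.array(a)-p))<12]
    if not c: print(k,'none',onz('top',p,.036).round(3));continue
    g=np.mean(c,0);P0=onz('top',g,0);pr=proj('scene',P0)[0]
    d=[a for a in pts['scene'] if np.hypot(*(np.array(a)-pr))<10]
    print(k,g.round(1),'z0',P0.round(3),'tri',[x.round(3) if k else 0 for x in tri(g,np.mean(d,0))] if d else None, 'topcol',ims['top'][p[1]-3:p[1]+3,p[0]-3:p[0]+3].mean((0,1)).round())
c=cv2.resize(ims['top'][120:280,160:480],None,fx=2.5,fy=2.5,interpolation=cv2.INTER_CUBIC);cv2.imwrite('pics/c1.png',c)
for n in ims:
  m=masks_of(n,'tray')
  for r in m[:1]:
    k=cv2.findContours(r['region'].astype(np.uint8),0,1)[0]; k=max(k,key=cv2.contourArea)
    b=cv2.boxPoints(cv2.minAreaRect(k)); print(n,b.round(1).tolist(),[onz(n,p,.006)[:2].round(3).tolist() for p in b])
```

```text
top cap_light []
top cap_medium [(0.61, [390.7, 210.7])]
top cap_dark [(0.51, [222.3, 218.2])]
top cap_deep [(0.87, [332.7, 222.6]), (0.86, [298.8, 205.1])]
top orange_cap [(0.8, [453.1, 190.6])]
top limit_pale [(0.43, [179.7, 220.7])]
top limit_dark [(0.57, [226.0, 155.7])]
top tray [(0.92, [298.7, 148.8])]
scene cap_light [(0.85, [405.0, 280.3])]
scene cap_medium [(0.61, [302.8, 165.5])]
scene cap_dark [(0.52, [382.5, 254.0])]
scene cap_deep [(0.69, [335.4, 212.4]), (0.68, [362.6, 185.7]), (0.5, [334.8, 190.4])]
scene orange_cap [(0.52, [272.9, 141.5])]
scene limit_pale [(0.68, [262.5, 196.7])]
scene limit_dark [(0.61, [330.2, 274.3])]
scene tray [(0.9, [293.4, 232.5])]
light [179.7 220.7] z0 [0.464 0.339 0.   ] tri [array([0.462, 0.338, 0.007]), np.float64(0.003)] topcol [118. 135.  92.]
medium [390.7 210.7] z0 [ 0.473 -0.173  0.   ] tri [array([ 0.477, -0.175,  0.004]), np.float64(0.01)] topcol [ 92. 109.  52.]
dark [222.3 218.2] z0 [0.467 0.235 0.   ] tri [array([0.463, 0.237, 0.003]), np.float64(0.008)] topcol [59. 71. 22.]
deep [332.7 222.6] z0 [ 0.448 -0.031  0.   ] tri [array([ 0.448, -0.031,  0.003]), np.float64(0.0)] topcol [32. 39.  9.]
purple [298.8 205.1] z0 [0.493 0.049 0.   ] tri [array([0.493, 0.049, 0.004]), np.float64(0.002)] topcol [79. 23. 56.]
yellow none [ 0.359 -0.005  0.036]
orange [453.1 190.6] z0 [ 0.518 -0.327  0.   ] tri [array([ 0.516, -0.324,  0.015]), np.float64(0.003)] topcol [ 16.  56. 142.]
top [[210.89999389648438, 144.39999389648438], [381.6000061035156, 126.5], [384.79998779296875, 156.3000030517578], [214.10000610351562, 174.1999969482422]] [[0.652, 0.264], [0.685, -0.161], [0.608, -0.165], [0.575, 0.255]]
scene [[243.89999389648438, 193.39999389648438], [266.3999938964844, 174.8000030517578], [350.5, 276.8999938964844], [328.0, 295.5]] [[0.697, -0.153], [0.602, -0.195], [0.576, 0.261], [0.655, 0.279]]
```

View pics/c1.png

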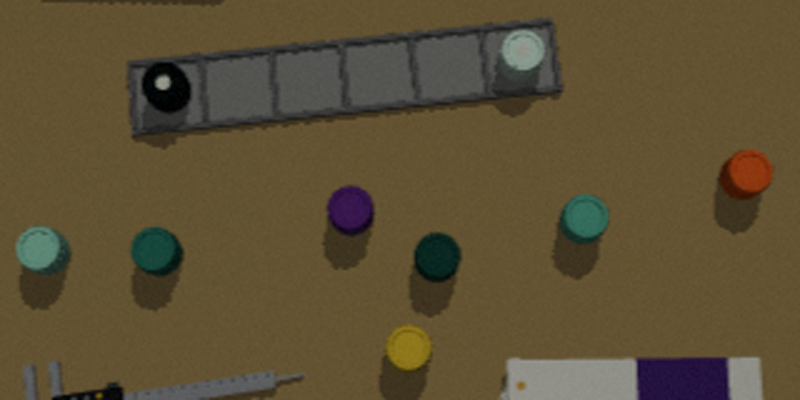

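The crop confirms the shade order: light (39,250), medium (586,217), dark (156,250), deep (437,256) in crop pixels. The pale limit is at the right (-y) end of the tray. I'll turn the jaws to close along world x, then hover over the light cap.

Request:
drive_tool(
  moves=[0.6,0,0,0,0.926,0.6,0,0,0,0.926,0.6,0,0,0,0.926,0.6,0,0,0,0.926,0.6,0,0,0,0.926,0.6,0,0,0,0.926,0.6,0,0,0,0.926,0.6,-0.75,0.9,0.1,0,0.6,-0.75,0.9,0.1,0,0.6,-0.75,0.9,0.1,0,0.6,-0.75,0.9,0.1,0,0.6,-0.75,0.9,0.1,0,0.6,-0.75,0.9,0.1,0,0.6,0,0,0,0],
  newtons=15,
)

```text
time: 3.45
eef_pos: [0.4627, 0.3386, 0.206]
ee_rot: [0.0, 0.708, 0.706, -0.0]
contact_force: [0.6, -0.4, 0.4]
width: 0.0748
grip_force: 0.0
```

Run:
```python
from h import *
st=read_state(); im=snap('wrist','w1.png')
print(st['time'],np.round(st['eef_pos'],4),np.round(st['ee_rot'],4))
for t in('cap_light','cap_dark','tray'):
    print(t,[(round(a['score'],2),np.round(a['position'],1).tolist(),onz('wrist',a['position'],0,st).round(3).tolist()) for a in tip_of('wrist',t)],[(round(a['score'],2),np.round(a['bbox']).tolist()) for a in look_for('wrist',t)])
q=lambda x,y:(160+x/2.5,120+y/2.5)
print('tray',[onz('top',q(*p),.006)[:2].round(3).tolist() for p in((130,62),(551,20),(560,92),(134,134))])
print('caps',[onz('top',q(*p),.036)[:2].round(3).tolist() for p in((39,249),(586,217),(156,250),(437,256))])
print('limits',[onz('top',q(*p),.038)[:2].round(3).tolist() for p in((165,85),(523,48))])
```

```text
3.45 [0.4627 0.3386 0.206 ] [ 4.000e-04  7.084e-01  7.058e-01 -2.000e-04]
cap_light [(0.57, [319.0, 180.5], [0.461, 0.34, 0.0])] [(0.89, [300.0, 164.0, 43.0, 45.0]), (0.47, [158.0, 166.0, 70.0, 199.0])]
cap_dark [(0.9, [318.1, 270.7], [0.459, 0.231, 0.0])] [(0.58, [300.0, 255.0, 39.0, 44.0])]
tray [(0.74, [444.1, 389.3], [0.629, 0.051, 0.0])] [(0.96, [415.0, 242.0, 70.0, 158.0])]
tray [[0.651, 0.261], [0.681, -0.158], [0.607, -0.163], [0.577, 0.256]]
caps [[0.461, 0.338], [0.476, -0.177], [0.457, 0.228], [0.444, -0.035]]
limits [[0.617, 0.22], [0.643, -0.125]]
```

View pics/w1.png

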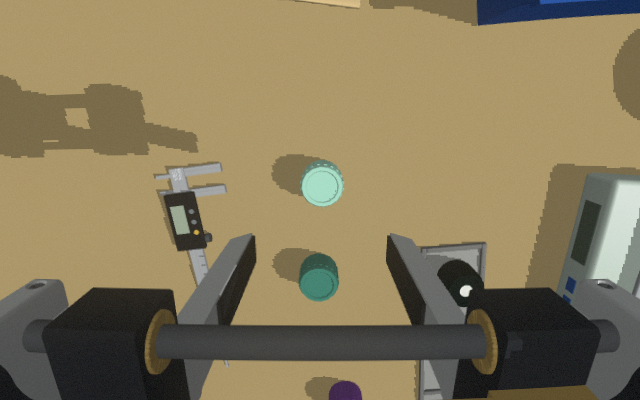

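The wrist view shows the light cap top at (322,186), the dark cap at (319,277), and the dark limit in the tray at (465,288). These agree with the top-camera positions. Next, a two-view height check.

Run:
```python
from h import *
st=read_state()
q=lambda x,y:(160+x/2.5,120+y/2.5)
def tri(a,b):
    o1,v1=ray('top',a);o2,v2=ray('wrist',b,st);v1/=np.linalg.norm(v1);v2/=np.linalg.norm(v2)
    s=np.linalg.lstsq(np.c_[v1,-v2],o2-o1,rcond=None)[0];p,r=o1+s[0]*v1,o2+s[1]*v2
    return ((p+r)/2).round(4),round(np.linalg.norm(p-r),4)
print('light',tri(q(39,249),(322,186)),onz('wrist',(322,186),.036,st))
print('dark',tri(q(156,250),(319,279)),onz('wrist',(319,279),.036,st))
print('traycorner',tri(q(130,62),(485,243)))
```

```text
light (array([0.4619, 0.3417, 0.0237]), np.float64(0.0025)) [0.46067904 0.34488293 0.036     ]
dark (array([0.4589, 0.2319, 0.016 ]), np.float64(0.0023)) [0.45786936 0.24312687 0.036     ]
traycorner (array([ 0.656 ,  0.2649, -0.01  ]), np.float64(0.0008))
```

Request:
drive_tool(
  moves=[0.6,0.05,-0.04,0.8,0,0.6,0,0,0.8,0,0.6,0,0,0.8,0,0.6,0,0,0,0],
)

```text
time: 4.3
eef_pos: [0.4566, 0.3423, 0.1085]
ee_rot: [-0.001, 0.706, 0.708, -0.003]
contact_force: [0.4, 0.5, 0.4]
width: 0.0753
grip_force: 0.0
```

Run:
```python
from h import *
st=read_state(); im=snap('wrist','w2.png')
print(st['time'],np.round(st['eef_pos'],4))
for t in('cap_light','cap_dark'):
    print(t,[(round(a['score'],2),np.round(a['position'],1).tolist(),onz('wrist',a['position'],0,st).round(3).tolist()) for a in tip_of('wrist',t)],[(round(a['score'],2),np.round(a['bbox']).tolist()) for a in look_for('wrist',t)])
for p in((322,186),(319,279),(319,200),(485,243)): print(onz('wrist',p,.036,st).round(3))
print(np.round(get_calibration('wrist')['tool_from_camera'],3))
```

```text
4.3 [0.4566 0.3423 0.1085]
cap_light [(0.73, [332.2, 209.0], [0.465, 0.341, 0.0])] [(0.68, [302.0, 185.0, 63.0, 68.0])]
cap_dark [(0.65, [323.8, 326.3], [0.459, 0.229, 0.0])] [(0.96, [301.0, 302.0, 49.0, 66.0])]
[0.457 0.368 0.036]
[0.455 0.297 0.036]
[0.455 0.358 0.036]
[0.576 0.326 0.036]
[[ 0.    -0.963 -0.27   0.079]
 [ 1.     0.     0.    -0.   ]
 [-0.    -0.27   0.963 -0.153]
 [ 0.     0.     0.     1.   ]]
```

View pics/w2.png

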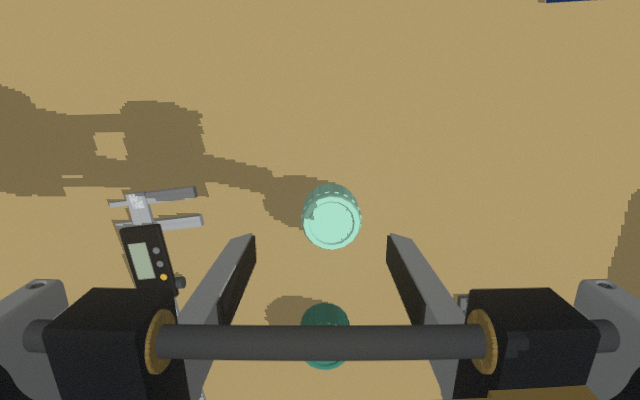

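The light cap top is at (331,222) and the jaw centre at column 321, so I shift about 5 mm in +x and descend.

Request:
drive_tool(
  moves=[0.6,-0.04,0.13,0,0,0.6,0,0,0.6,0,0.6,0,0,0.6,0,0.6,0,0,0.6,0,0.6,0,0,0,0,0.6,0,0,0,0],
)

```text
time: 5.3
eef_pos: [0.465, 0.3415, 0.0395]
ee_rot: [0.0, 0.707, 0.707, 0.001]
contact_force: [0.5, 0.2, -0.2]
width: 0.0749
grip_force: 0.0
```

Request:
drive_tool(
  moves=[-1,0,-0.03,0.1,0,-1,0,0,0,0,-1,0,0,0,0,-1,0,0,0,0,-1,0,0,0,0,-1,0,0,0,0],
  newtons=15,
)

```text
time: 6.05
eef_pos: [0.463, 0.3412, 0.0348]
ee_rot: [0.0, 0.707, 0.707, 0.0]
contact_force: [-0.3, -0.2, 3.3]
width: 0.0434
grip_force: 15.0
```

Request:
drive_tool(
  moves=[-1,0,0,-0.8,0,-1,0,0,-0.8,0,-1,0,0,-0.8,0,-1,-0.99,0.434,0,0,-1,-0.99,0.434,0,0,-1,-0.99,0.434,0,0,-1,-0.99,0.434,0,0,-1,-0.99,0.434,0,0,-1,-0.99,0.434,0,0,-1,-0.99,0.434,0,0,-1,-0.99,0.434,0,0,-1,-0.99,0.434,0,0,-1,-0.99,0.434,0,0,-1,0,0,0,0,-1,0,0,0,0],
)

```text
time: 7.92
eef_pos: [0.636, -0.0544, 0.1299]
ee_rot: [-0.001, 0.707, 0.707, -0.0]
contact_force: [0.3, -0.5, -0.2]
width: 0.0439
grip_force: 15.0
```

Run:
```python
from h import *
st=read_state(); im=snap('wrist','w3.png')
print(st['time'],np.round(st['eef_pos'],4),st['width'])
for t in('cap_light','limit_pale','tray'):
    print(t,[(round(a['score'],2),np.round(a['position'],1).tolist(),onz('wrist',a['position'],.002,st).round(3).tolist()) for a in tip_of('wrist',t)],[(round(a['score'],2),np.round(a['bbox']).tolist()) for a in look_for('wrist',t)])
```

```text
7.925 [ 0.636  -0.0544  0.1299] 0.04392452867576501
cap_light [(0.73, [313.3, 70.7], [0.63, 0.052, 0.002]), (0.67, [320.9, 244.3], [0.636, -0.094, 0.002])] [(0.93, [277.0, 211.0, 87.0, 98.0])]
limit_pale [] [(0.52, [311.0, 292.0, 46.0, 22.0])]
tray [(0.84, [312.2, 72.6], [0.629, 0.051, 0.002])] [(0.89, [257.0, 2.0, 114.0, 312.0])]
```

View pics/w3.png

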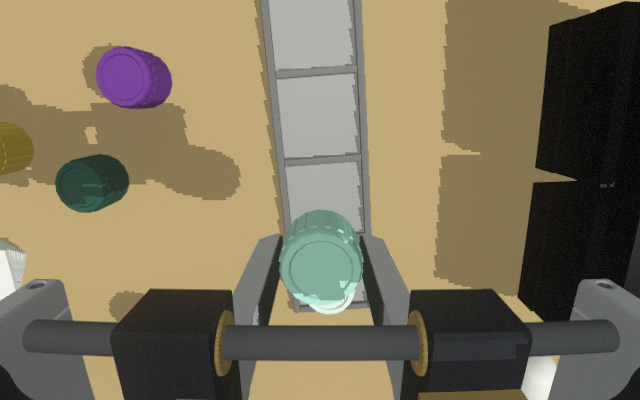

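Run:
```python
from h import *
st=read_state()
for p in((317,72),(322,158),(328,234)): print(onz('wrist',p,.006,st).round(4))
for p in((265,40),(355,40),(284,185),(364,185)): print('side',onz('wrist',p,.006,st).round(4))
print('captop',onz('wrist',(321,264),.131,st).round(4))
```

```text
[0.6332 0.0511 0.006 ]
[ 0.6373 -0.0162  0.006 ]
[ 0.6428 -0.0831  0.006 ]
side [0.5935 0.0746 0.006 ]
side [0.6622 0.0747 0.006 ]
side [ 0.6054 -0.0391  0.006 ]
side [ 0.6728 -0.0389  0.006 ]
captop [ 0.6364 -0.0503  0.131 ]
```

Request:
drive_tool(
  moves=[-1,-0.05,0.05,0.6,0,-1,0,0,0.6,0,-1,0,0,0.6,0,-1,0,0,0.4,0,-1,0,0,0.1,0,-1,0,0,0,0],
)

```text
time: 9.02
eef_pos: [0.6391, -0.0567, 0.0388]
ee_rot: [0.0, 0.707, 0.707, 0.0]
contact_force: [0.8, 0.1, -0.3]
width: 0.0438
grip_force: 15.0
```

Request:
drive_tool(
  moves=[-1,0,0,0.03,0,-1,0,0,0,0,0.4,0,0,0,0,0.4,0,0,0,0,0.4,0,0,0,0,0.4,0,0,-0.8,0,0.4,0,0,-0.8,0,0.4,0,0,-0.8,0,0.4,0,0,-0.8,0,0.4,0,0,0,0],
)

```text
time: 10.28
eef_pos: [0.6405, -0.0571, 0.1681]
ee_rot: [0.003, 0.707, 0.707, 0.002]
contact_force: [0.2, -0.2, 0.4]
width: 0.0657
grip_force: 0.0
```

Run:
```python
from h import *
st=read_state(); im=snap('wrist','w4.png')
print(st['time'],np.round(st['eef_pos'],4),st['width'])
for t in('cap_light','cap_deep','tray','cap_medium','limit_pale'):
    print(t,[(round(a['score'],2),np.round(a['position'],1).tolist(),onz('wrist',a['position'],.002,st).round(3).tolist()) for a in tip_of('wrist',t)],[(round(a['score'],2),np.round(a['bbox']).tolist()) for a in look_for('wrist',t)])
```

```text
10.275 [ 0.6405 -0.0571  0.1681] 0.06567932550384536
cap_light [(0.9, [319.8, 191.3], [0.64, -0.058, 0.002]), (0.68, [123.8, 163.9], [0.45, -0.031, 0.002])] [(0.96, [296.0, 172.0, 51.0, 56.0])]
cap_deep [(0.9, [121.8, 164.8], [0.448, -0.031, 0.002]), (0.84, [38.9, 139.7], [0.366, -0.006, 0.002]), (0.59, [157.6, 76.9], [0.493, 0.049, 0.002])] [(0.62, [80.0, 144.0, 62.0, 52.0]), (0.61, [5.0, 115.0, 55.0, 52.0]), (0.59, [119.0, 47.0, 63.0, 56.0]), (0.19, [155.0, 277.0, 32.0, 15.0])]
tray [(0.56, [306.2, 74.6], [0.628, 0.049, 0.002])] [(0.94, [259.0, 0.0, 102.0, 287.0])]
cap_medium [(0.56, [170.8, 294.2], [0.479, -0.173, 0.002])] [(0.78, [156.0, 278.0, 30.0, 12.0])]
limit_pale [(0.55, [323.1, 251.7], [0.644, -0.122, 0.002])] [(0.82, [298.0, 232.0, 47.0, 54.0])]
```

View pics/w4.png

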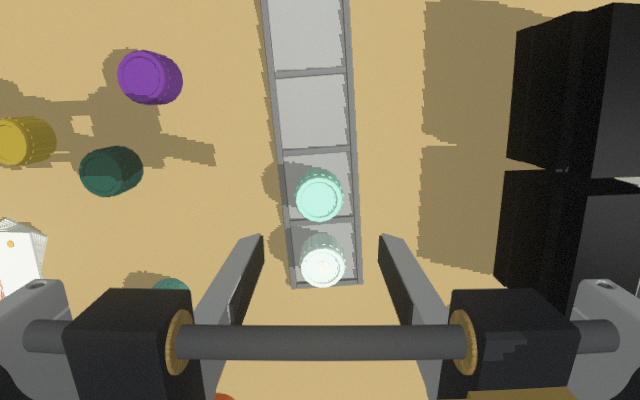

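The light cap stands in its pocket at (320,198), next to the pale limit at (323,262). On to the medium cap.

Request:
drive_tool(
  moves=[0.6,-0.59,-0.81,0,0,0.6,-0.59,-0.81,0,0,0.6,-0.59,-0.81,0.4,0,0.6,-0.59,-0.81,0.5,0,0.6,-0.59,-0.81,0.5,0,0.6,0,0,0,0,0.6,0,0,0,0],
)

```text
time: 11.7
eef_pos: [0.4778, -0.1751, 0.1098]
ee_rot: [0.001, 0.707, 0.707, 0.001]
contact_force: [0.0, 0.2, -0.2]
width: 0.0751
grip_force: 0.0
```

Run:
```python
from h import *
st=read_state(); im=snap('wrist','w5.png')
print(st['time'],np.round(st['eef_pos'],4),st['width'])
for t in('cap_medium',):
    print(t,[(round(a['score'],2),np.round(a['position'],1).tolist(),onz('wrist',a['position'],.0,st).round(3).tolist()) for a in tip_of('wrist',t)],[(round(a['score'],2),np.round(a['bbox']).tolist()) for a in look_for('wrist',t)])
from scipy.spatial.transform import Rotation as R
s4=dict(eef_pos=[0.639,-0.0567,0.168],ee_rot=[0,.7071,.7071,0])
for p in((312,73),(317,150),(322,219)): print(onz('wrist',p,.006,s4).round(4))
for p in((320,198),(323,265)): print('cap',onz('wrist',p,.038,s4).round(4))
```

```text
11.7 [ 0.4778 -0.1751  0.1098] 0.07507149409353064
cap_medium [(0.65, [324.6, 204.5], [0.481, -0.173, 0.0])] [(0.6, [296.0, 179.0, 56.0, 68.0])]
[0.6311 0.051  0.006 ]
[ 0.6353 -0.017   0.006 ]
[ 0.6401 -0.0846  0.006 ]
cap [ 0.6382 -0.0546  0.038 ]
cap [ 0.6409 -0.1185  0.038 ]
```

Request:
drive_tool(
  moves=[0.6,0.05,0.05,0.5,0,0.6,0,0,0.6,0,0.6,0,0,0.6,0,0.6,0,0,0.17,0,0.6,0,0,0,0,-1,0,0,0,0,-1,0,0,0,0,-1,0,0,0,0,-1,0,0,0,0,-1,0,0,0,0,-1,0,0,0,0],
)

```text
time: 13.22
eef_pos: [0.479, -0.173, 0.0348]
ee_rot: [0.0, 0.707, 0.707, 0.0]
contact_force: [-0.6, 0.3, 5.1]
width: 0.0438
grip_force: 15.0
```

Request:
drive_tool(
  moves=[-1,0,0,-0.8,0,-1,0,0,-0.8,0,-1,0,0,-0.8,0,-1,0.945,0.77,0,0,-1,0.945,0.77,0,0,-1,0.945,0.77,0,0,-1,0.945,0.77,0,0,-1,0.945,0.77,0,0,-1,0,0,0,0,-1,0,0,0,0],
)

```text
time: 14.48
eef_pos: [0.6317, 0.016, 0.1296]
ee_rot: [-0.001, 0.707, 0.708, -0.001]
contact_force: [0.2, -0.3, -0.1]
width: 0.0437
grip_force: 15.0
```

Run:
```python
from h import *
st=read_state(); im=snap('wrist','w6.png')
print(st['time'],np.round(st['eef_pos'],4),st['width'])
```

```text
14.475 [0.6317 0.016  0.1296] 0.04369872770110707
```

View pics/w6.png

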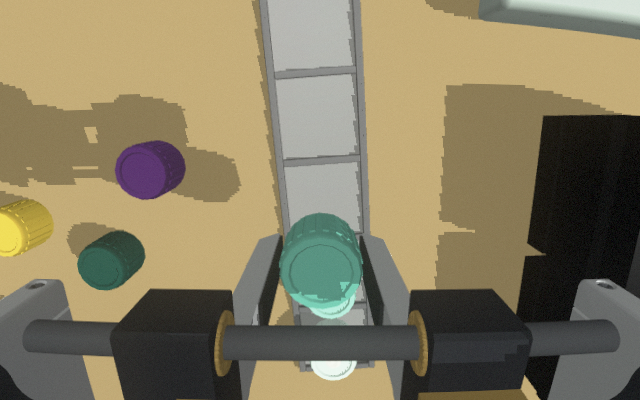

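The picture matches the first placing, shifted by one pocket: walls at rows 72 and 158, cap at (321,267). Lowering.

Request:
drive_tool(
  moves=[-1,0.04,0.04,0.6,0,-1,0,0,0.6,0,-1,0,0,0.6,0,-1,0,0,0.4,0,-1,0,0,0.12,0,-1,0,0,0,0,-1,0,0,0,0,0.4,0,0,0,0,0.4,0,0,0,0,0.4,0,0,0,0,0.4,0,0,-0.8,0,0.4,0,0,-0.8,0,0.4,0,0,-0.8,0,0.4,0,0,0,0],
)

```text
time: 16.27
eef_pos: [0.6362, 0.0178, 0.1365]
ee_rot: [0.002, 0.707, 0.707, 0.002]
contact_force: [0.4, -0.2, -0.0]
width: 0.0658
grip_force: 0.0
```

Run:
```python
from h import *
st=read_state(); im=snap('wrist','w7.png')
print(st['time'],np.round(st['eef_pos'],4),st['width'])
for t in('cap_light','cap_dark','limit_dark'):
    print(t,[(round(a['score'],2),np.round(a['position'],1).tolist(),onz('wrist',a['position'],.002,st).round(3).tolist()) for a in tip_of('wrist',t)],[(round(a['score'],2),np.round(a['bbox']).tolist()) for a in look_for('wrist',t)])
```

```text
16.275 [0.6362 0.0178 0.1365] 0.06577986675731212
cap_light [(0.81, [321.5, 277.9], [0.638, -0.06, 0.002])] [(0.79, [299.0, 258.0, 52.0, 60.0])]
cap_dark [] []
limit_dark [] []
```

Request:
drive_tool(
  moves=[0.6,0.892,-0.727,0,0,0.6,0.892,-0.727,0,0,0.6,0.892,-0.727,0,0,0.6,0.892,-0.727,0.2,0,0.6,0.892,-0.727,0.2,0,0.6,0.892,-0.727,0.25,0,0.6,0,0,0,0,0.6,0,0,0,0],
)

```text
time: 17.62
eef_pos: [0.4602, 0.2316, 0.1076]
ee_rot: [0.0, 0.707, 0.708, 0.0]
contact_force: [0.6, 0.5, 0.5]
width: 0.0752
grip_force: 0.0
```

Run:
```python
from h import *
st=read_state(); im=snap('wrist','w8.png')
print(st['time'],np.round(st['eef_pos'],4),st['width'])
for t in('cap_dark','limit_dark','cap_medium'):
    print(t,[(round(a['score'],2),np.round(a['position'],1).tolist(),onz('wrist',a['position'],0,st).round(3).tolist()) for a in tip_of('wrist',t)],[(round(a['score'],2),np.round(a['bbox']).tolist()) for a in look_for('wrist',t)])
```

```text
17.625 [0.4602 0.2316 0.1076] 0.07517142812070328
cap_dark [(0.83, [319.8, 207.2], [0.459, 0.232, 0.0])] [(0.56, [291.0, 182.0, 59.0, 66.0])]
limit_dark [(0.88, [514.8, 216.5], [0.621, 0.224, 0.0])] [(0.6, [490.0, 191.0, 78.0, 67.0])]
cap_medium [] []
```

View pics/w8.png

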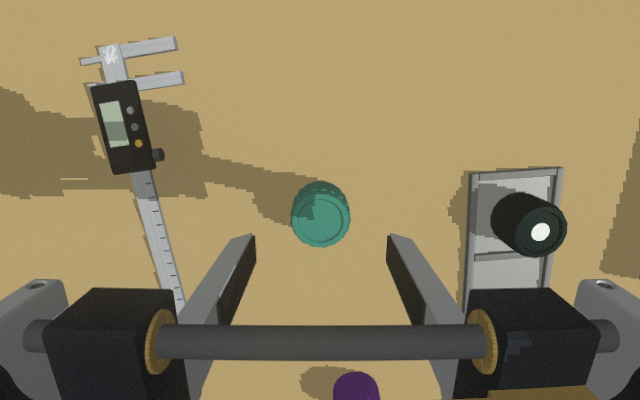

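The dark cap top at (320,219) is centred between the jaws, so I grasp it.

Request:
drive_tool(
  moves=[0.6,0,0,0.5,0,0.6,0,0,0.6,0,0.6,0,0,0.6,0,0.6,0,0,0.12,0,0.6,0,0,0,0,-1,0,0,0,0,-1,0,0,0,0,-1,0,0,0,0,-1,0,0,0,0,-1,0,0,0,0,-1,0,0,0,0],
)

```text
time: 19.35
eef_pos: [0.4598, 0.2319, 0.0352]
ee_rot: [0.0, 0.707, 0.707, 0.0]
contact_force: [-1.1, 0.0, 4.8]
width: 0.0437
grip_force: 15.0
```

Request:
drive_tool(
  moves=[-1,0,0,-0.8,0,-1,0,0,-0.8,0,-1,0,0,-0.8,0,-1,-0.73,0.84,0,0,-1,-0.73,0.84,0,0,-1,-0.73,0.84,0,0,-1,-0.73,0.84,0,0,-1,-0.73,0.84,0,0,-1,0,0,0,0,-1,0,0,0,0],
)

```text
time: 20.6
eef_pos: [0.6267, 0.0861, 0.1301]
ee_rot: [-0.001, 0.707, 0.707, -0.001]
contact_force: [-0.2, 0.2, 0.6]
width: 0.0438
grip_force: 15.0
```

Run:
```python
from h import *
st=read_state(); im=snap('wrist','w9.png')
print(st['time'],np.round(st['eef_pos'],4),st['width'])
for t in('limit_dark','cap_dark'):
    print(t,[(round(a['score'],2),np.round(a['position'],1).tolist(),onz('wrist',a['position'],.002,st).round(3).tolist()) for a in tip_of('wrist',t)],[(round(a['score'],2),np.round(a['bbox']).tolist()) for a in look_for('wrist',t)])
```

```text
20.6 [0.6267 0.0861 0.1301] 0.04381876038809872
limit_dark [(0.71, [314.1, 28.0], [0.621, 0.224, 0.002])] [(0.7, [284.0, 0.0, 58.0, 56.0])]
cap_dark [(0.65, [322.5, 242.1], [0.628, 0.048, 0.002])] [(0.87, [280.0, 208.0, 84.0, 97.0])]
```

View pics/w9.png

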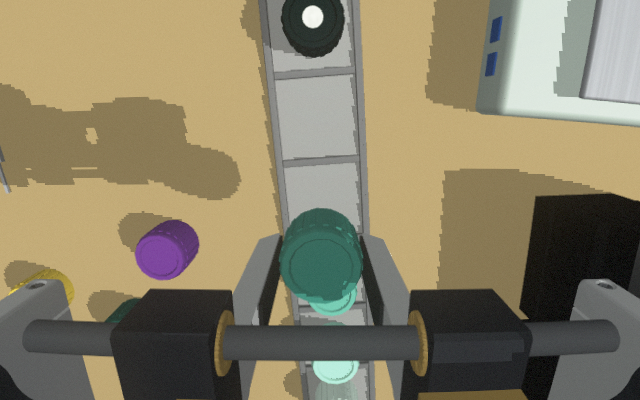

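Same alignment again (walls at rows 72 and 159). I'll place the dark cap, then go above the deep cap.

Request:
drive_tool(
  moves=[-1,0.02,0.04,0.6,0,-1,0,0,0.6,0,-1,0,0,0.6,0,-1,0,0,0.4,0,-1,0,0,0.12,0,-1,0,0,0,0,-1,0,0,0,0,0.4,0,0,0,0,0.4,0,0,0,0,0.4,0,0,0,0,0.4,0,0,-0.8,0,0.4,0,0,-0.8,0,0.4,0,0,-0.8,0,0.4,-0.59,-0.91,0,0,0.4,-0.59,-0.91,0,0,0.4,-0.59,-0.91,0.2,0,0.4,-0.59,-0.91,0.2,0,0.4,-0.59,-0.91,0.2,0,0.4,0,0,0,0,0.4,0,0,0,0],
)

```text
time: 23.35
eef_pos: [0.4487, -0.0315, 0.1106]
ee_rot: [0.001, 0.707, 0.707, 0.001]
contact_force: [0.5, -0.3, -0.8]
width: 0.0658
grip_force: 0.0
```

Run:
```python
from h import *
st=read_state(); im=snap('wrist','w10.png')
print(st['time'],np.round(st['eef_pos'],4),st['width'])
for t in('cap_deep',):
    print(t,[(round(a['score'],2),np.round(a['position'],1).tolist(),onz('wrist',a['position'],0,st).round(3).tolist()) for a in tip_of('wrist',t)],[(round(a['score'],2),np.round(a['bbox']).tolist()) for a in look_for('wrist',t)])
```

```text
23.35 [ 0.4487 -0.0315  0.1106] 0.06578320494848959
cap_deep [(0.82, [213.0, 175.6], [0.363, -0.006, 0.0]), (0.76, [382.7, 110.0], [0.496, 0.045, 0.0]), (0.59, [317.8, 208.1], [0.446, -0.033, 0.0])] [(0.91, [286.0, 179.0, 58.0, 68.0]), (0.76, [171.0, 150.0, 68.0, 65.0]), (0.72, [354.0, 72.0, 64.0, 66.0])]
```

View pics/w10.png

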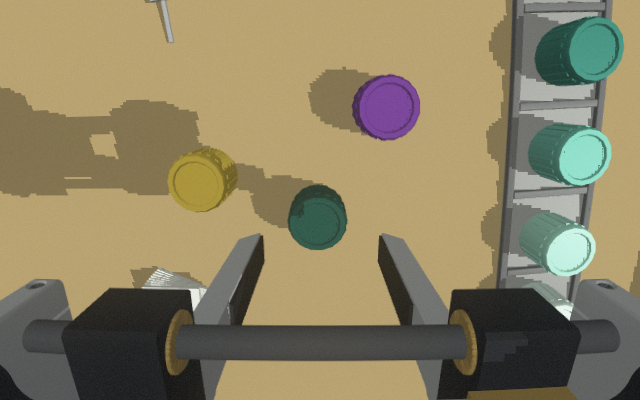

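The deep cap is at (317,220). Yellow at (203,180) and purple at (387,107) are both clear. Three caps stand in the tray. I grasp the deep cap.

Request:
drive_tool(
  moves=[0.4,-0.02,-0.05,0.5,0,0.4,0,0,0.6,0,0.4,0,0,0.6,0,0.4,0,0,0.19,0,0.4,0,0,0,0,-1,0,0,0,0,-1,0,0,0,0,-1,0,0,0,0,-1,0,0,0,0,-1,0,0,0,0,-1,0,0,0,0],
)

```text
time: 24.88
eef_pos: [0.446, -0.0323, 0.0351]
ee_rot: [0.001, 0.707, 0.707, 0.0]
contact_force: [-1.2, 1.1, 6.4]
width: 0.0437
grip_force: 15.0
```

Request:
drive_tool(
  moves=[-1,0,0,-0.8,0,-1,0,0,-0.8,0,-1,0,0,-0.8,0,-1,0.936,0.885,0,0,-1,0.936,0.885,0,0,-1,0.936,0.885,0,0,-1,0.936,0.885,0,0,-1,0.936,0.885,0,0,-1,0,0,0,0,-1,0,0,0,0],
)

```text
time: 26.12
eef_pos: [0.6211, 0.1546, 0.1296]
ee_rot: [-0.001, 0.707, 0.708, -0.001]
contact_force: [-0.2, -1.1, -0.3]
width: 0.0438
grip_force: 15.0
```

Run:
```python
from h import *
st=read_state(); im=snap('wrist','w11.png')
print(st['time'],np.round(st['eef_pos'],4),st['width'])
```

```text
26.125 [0.6211 0.1546 0.1296] 0.043812271461224295
```

View pics/w11.png

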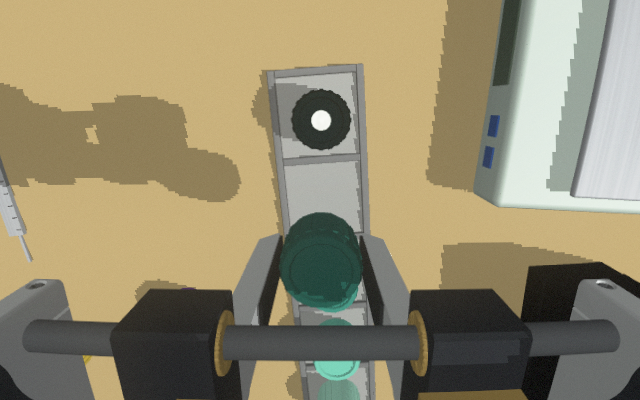

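Aligned as before (wall at row 157). I lower, release, and rise clear.

Request:
drive_tool(
  moves=[-1,0.02,0.05,0.6,0,-1,0,0,0.6,0,-1,0,0,0.6,0,-1,0,0,0.4,0,-1,0,0,0.12,0,-1,0,0,0,0,-1,0,0,0,0,0.4,0,0,0,0,0.4,0,0,0,0,0.4,0,0,0,0,0.4,0,0,-0.8,0,0.4,0,0,-0.8,0,0.4,0,0,-0.8,0,0.4,-0.7,-0.9,-0.2,0,0.4,-0.7,-0.9,-0.3,0,0.4,-0.7,-0.9,-0.3,0,0.4,-0.7,-0.9,-0.3,0,0.4,0,-0.9,0,0,0.4,0,0,0,0,0.4,0,0,0,0],
)

```text
time: 28.68
eef_pos: [0.4455, 0.0438, 0.1781]
ee_rot: [0.001, 0.707, 0.707, 0.001]
contact_force: [0.1, -0.6, 1.0]
width: 0.0655
grip_force: 0.0
```

Run:
```python
from h import *
st=read_state(); w=capture('wrist'); s=capture('scene'); t=capture('top')
print(st['time'],np.round(st['eef_pos'],4))
a=cv2.resize(w,(480,300)); b=cv2.resize(s[160:310,230:390],(320,300),interpolation=cv2.INTER_CUBIC); c=cv2.resize(t[110:290,160:480],(530,298),interpolation=cv2.INTER_CUBIC)
o=np.zeros((600,800,3),np.uint8); o[:300,:480]=a;o[:300,480:]=b;o[300:598,:530]=c; cv2.imwrite('pics/f.png',o)
```

```text
28.675 [0.4455 0.0438 0.1781]
```

View pics/f.png

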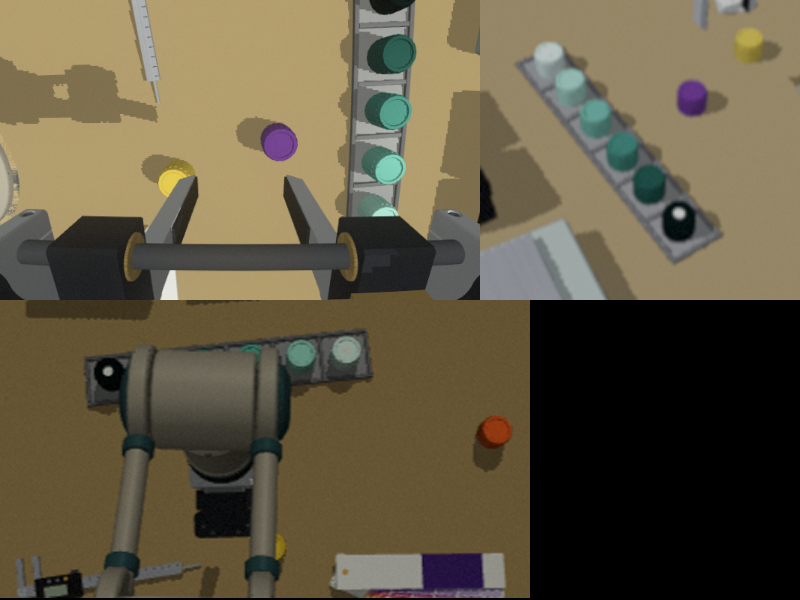

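The scene view shows all six caps upright in their pockets, running pale to dark. Nothing else has moved and the gripper is clear.

```bash
python3 -c "
from plant import *
print(sign_off())"
```

```text
the job is handed in; nothing more can be done
None
```

The four loose green caps stand upright in the middle pockets, lightest next to the pale limit cap and darkest next to the dark one; the last pictures showed nothing else moved, and I handed the job in at about 29 s without being told the verdict.

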